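# Pack the bead sticks and clamp the case shut

### The arm

A 6-joint arm with a two-finger parallel gripper is mounted at the origin on the work surface. World frame = base frame: x ahead of the robot, y to its left, z up, the work surface at z = 0. Lengths are in mm, angles in degrees, forces in N, time in s.
With the tool pointing down it reaches from about 300 to 850 mm from the base axis. Payload 4.2 kg.
Tool frame: the origin (TCP) lies midway between the tips of the shut fingers; the grasp point (between the pads) lies 19 mm behind it; z points along the fingers, y is the line along which they close (so a half turn about z gives the same grasp; the last joint's range is limited). The gripper opens to 91 mm and grips with 3 to 60 N. Pads are 32 mm wide; open, the fingers measure 118 mm over their backs; the gripper's body (76 mm by 178 mm) begins 60 mm behind the grasp point.
Start: joints at [62.624, 18.312, 89.639, -0, 72.044, -1.146], TCP at [254.141, 515.806, 213.976] pointing down, gripper open.
Joint ranges: [-177.97, 177.97], [-48.28, 115.42], [12.27, 149.76], [-77.06, 257.06], [2.81, 150.46], [-146.56, 146.56]. Speed limits (degrees/s): [147.25, 147.25, 180, 180, 180, 180].

### API

Orientations are given as a 3x3 rotation matrix whose columns are the frame's x, y, z axes.
In Python, from cell import robot gives the robot as it stands.
- The arm moves only by the shell command python3 -m jog 'ROWS' [OPENING] [FORCE]. ROWS is JSON, a list that holds one entry, the list of rows, each a list of 4 numbers: the shift along the world's x, y, z in cm, then the turn about the world's z in rad. In form: [[[x, y, z, twist], ...]]. A call has 1 to 20 rows; each row is the pose to reach, as a shift and turn from the pose commanded when the call began; what a row does not reach only later rows make up. A row lasts 1/10 s, in which the tool goes at most 50 mm and 8.59 degrees, less where a joint would pass 70% of its speed; a pose out of reach is approached as far as the arm can. A call with a gripper value outside its range is refused whole. OPENING is the finger opening in cm, from 0 to 9.12, set as the call begins (- or left out, the last holds). The fingers move at their own pace and stop on an object; FORCE is the grip in N (left out, the last holds). Time passes only in rows, so rows that repeat a pose let the fingers close. It gives the time, the measured TCP pose, the force, the opening and the grip force at its end, in the units of the state.
- robot.get_state(): the state, without advancing time (a new reading comes with each control period).
- robot.grab_frame(name): name is "side" or "top" or "wrist"; returns (picture, depth): 420x560x3 uint8, blue, green, red; 420x560 float32, mm along the optical axis (not along the pixel's ray), 0 where there is no reading.
- robot.camera_model(name): a dict with "K" (3x3 intrinsics, pixels), "position" and "rotation" of the camera in the world; the wrist camera has in their place "tool_from_camera" (4x4, takes a point from camera to tool coordinates, whose origin is the TCP and whose axes are the flange's). Camera axes: x right, y down, z forward; pixel columns grow to the right and rows downward; lengths in mm; the calibration is good to about 2 mm. The wrist camera is an equidistant fisheye: a pixel r from the principal point sees the ray r / f radians off the axis. A picture is of the moment at which its call begins: read the wrist's pose just before it. camera_model takes no time and is no camera call.
- robot.job_done(): hands the job in; it is judged then, once.
Trained networks look in the newest picture that a camera, given by its name, has taken for a name from the list of things; names that differ only in an ending like _2 or _b are one class to them, and where a whole thing is asked for, a point or a joint stands for the part that bears it (a point fixed in the world has none). Each returns a list of dicts, best first, with "conf" (0 to 1); they miss things now and then, are a little off and sometimes report something else, mostly with a low value. They report only what shows in the picture. A call takes as long as a camera call. They do not tell look-alikes from the thing itself.
- robot.find_in(camera, name): "centre" ([x, y, z] in mm, in world coordinates, good to about 4 mm: the middle of the surface that is visible of it).
- robot.landmark_of(camera, name): "centre" ([x, y, z] in mm, in world coordinates, good to about 4 mm: a listed point, or the origin of a listed thing).
The state is a dict: "clock": time; "joint_pos": joint angles; "qvel": joint speeds; "effort": joint torques, N m; "ee_pos": TCP position; "tool_rot": TCP orientation; "wrist_force": force on the tool from outside, world axes, zero at the start; "moment": the same for the moment, N m; "width": finger opening in mm; "grasp_force": force on a finger pad.
Only numpy, scipy, OpenCV 4.12 (cv2) and the standard library are available. Lean on these libraries where they do the work, as an engineer would, in place of code of your own. Each camera call takes 0.05 s, during which the arm holds its last target. There are 200 camera calls.

### The job

Pack up the bead stall's sticks: take every bead stick hanging on the keyhole stand (slide it to the wide end of its slot and lift it out) and drop it foot-down, head up, into an empty cell of the stick case. When all are in, put the lid fully on the case and swing the clamp fully down over the lid. Leave the sticks already packed in their case, and do not shove or knock over the jar, ring cone, bowl and tin.

Things in the scene. Friction and masses are not known exactly. Their poses are not given: they have to be found in the camera images.
- rack: fixed wooden stand, 125 (x) x 238 (y) mm, origin centre of underside; plate 8 mm thick, top at z 90 mm. 4 keyhole slots along x at y -78, -26, 26, 78 mm: narrow part 12 mm wide, x -14.5 to 50.5; wide end a 36 mm square opening centred at x -32.5 (brass dot beside it). Sticks hang by the head; the bead body passes up only through the wide end (rise 85 mm to clear the plate)
- case: fixed black case, 122 (x) x 84 (y) mm, rim at z 148 mm, walls 6 mm; origin centre of underside. 6 upright open cells 34 x 34 mm: 3 along x (-38, 0, 38) by 2 along y (-19, 19); cell floor z 8, dividers 4 mm thick up to z 134. A stick in a cell is wholly below the dividers' top
- lid: loose lid, 200 g, origin centre of underside, long side x. Boss 104 x 66 x 10 mm fits inside the case rim with 3 mm to spare all round; above it a plate 122 x 88 x 6 mm rests on the rim; on top a brass knob 26 x 26 mm, 36 mm high (top at z 52), sides along x and y. Fully on, its origin is 138 mm above the case's, centred, long sides together, either way round
- clamp (a joint): swing clamp at the case's +x end, rad: 0 = down flat over the closed lid's edge, 1.57 = upright, up to 2.2 = leaning away from the case. It stays where it is left (about 1.5 N at the tip to move it).
- clamp_tip (a point): centre of the red cross bar (11 mm diameter, 36 mm long, across) at the clamp arm's end, 50 mm from the hinge. The arm is 14 mm wide, 7 mm thick.
- clamp_hinge (a point): hinge centre of the clamp, in the case's frame at x 76, y 0, z 160.5 mm; the hinge axis is the case's y axis. Two brass ears beside it reach 160.5 mm high.
- stick1: bead stick 122 mm long, 90 g; origin at its foot, z towards the head: bead body z 0-60 mm (24 dia, red and amber), brass neck 60-82 (8 dia), wooden head 82-122 (22 dia, grip here). At the start it hangs in slot 1 of the stand (y = -78 mm there), foot 8 mm above the table, or is absent.
- stick2: bead stick 122 mm long, 90 g; origin at its foot, z towards the head: bead body z 0-60 mm (24 dia, blue and purple), brass neck 60-82 (8 dia), wooden head 82-122 (22 dia, grip here). At the start it hangs in slot 2 of the stand (y = -26 mm there), foot 8 mm above the table, or is absent.
- stick3: bead stick 122 mm long, 90 g; origin at its foot, z towards the head: bead body z 0-60 mm (24 dia, turquoise and white), brass neck 60-82 (8 dia), wooden head 82-122 (22 dia, grip here). At the start it hangs in slot 3 of the stand (y = 26 mm there), foot 8 mm above the table, or is absent.
- stick4: bead stick 122 mm long, 90 g; origin at its foot, z towards the head: bead body z 0-60 mm (24 dia, amber and green), brass neck 60-82 (8 dia), wooden head 82-122 (22 dia, grip here). At the start it hangs in slot 4 of the stand (y = 78 mm there), foot 8 mm above the table, or is absent.
- packed1: bead stick 122 mm long, 90 g; origin at its foot, z towards the head: bead body z 0-60 mm (24 dia, purple and white), brass neck 60-82 (8 dia), wooden head 82-122 (22 dia, grip here). Already packed: stands in the case cell at x,y = -38,-19 mm, or is absent. Leave it there.
- packed2: bead stick 122 mm long, 90 g; origin at its foot, z towards the head: bead body z 0-60 mm (24 dia, white and red), brass neck 60-82 (8 dia), wooden head 82-122 (22 dia, grip here). Already packed: stands in the case cell at x,y = 0,19 mm, or is absent. Leave it there.
- packed3: bead stick 122 mm long, 90 g; origin at its foot, z towards the head: bead body z 0-60 mm (24 dia, green and blue), brass neck 60-82 (8 dia), wooden head 82-122 (22 dia, grip here). Already packed: stands in the case cell at x,y = 38,-19 mm, or is absent. Leave it there.
- bead_jar: amber glass bead jar, 60 mm diameter, 70 mm high, loose bystander; origin at the centre of its underside.
- ring_cone: turned wooden ring cone, 52 mm diameter foot, 70 mm high, loose bystander; origin at the centre of its underside.
- bead_bowl: blue bowl, 90 mm diameter, 35 mm high, loose bystander; origin at the centre of its underside.
- polish_tin: steel polish tin, 68 mm diameter, 40 mm high, loose bystander; origin at the centre of its underside.
There are look-alikes about, which are no part of the job. Leave any pink look-alike of the stick1 alone. Leave any orange look-alike of the lid alone.

How it is judged (in metres and radians):
On the way, in this order (a step that is already met when the one before it is completed fails the run):
1. every bead stick from the stand stands in the case, foot down (x of stick1 in the frame of case between -0.056 and 0.056 m and y of stick1 in the frame of case between -0.037 and 0.037 m and z of each of stick1, stick2, stick3, stick4 in the frame of case below 0.014 m and angle between each of stick1, stick2, stick3, stick4's own z axis and vertical below 0.2 rad and linear speed of each of stick1, stick2, stick3, stick4 below 0.02 m/s and x of stick2 in the frame of case between -0.056 and 0.056 m and y of stick2 in the frame of case between -0.037 and 0.037 m and x of stick3 in the frame of case between -0.056 and 0.056 m and y of stick3 in the frame of case between -0.037 and 0.037 m and x of stick4 in the frame of case between -0.056 and 0.056 m and y of stick4 in the frame of case between -0.037 and 0.037 m), for 0.2 s.
2. the lid lies fully on the case, let go (x of lid in the frame of case between -0.006 and 0.006 m and y of lid in the frame of case between -0.006 and 0.006 m and z of lid in the frame of case between 0.134 and 0.1405 m and angle between lid's own z axis and vertical below 0.04 rad and angle between the x axis of lid and the x axis of case, either way round below 0.12 rad and contact force between lid and the fingers below 0.05 N and linear speed of lid below 0.02 m/s), for 0.2 s.
3. the clamp is down over the lid (value of joint clamp below 0.1 rad), for 0.2 s.
At the end, for the whole second after the job is handed in: every stick (hung or packed at the start) stands on the floor of a case cell (foot within 14 mm of the case's underside level, tilt under 0.2 rad, at rest), the lid is fully on (within 6 mm sideways, 2.5 mm in height, 0.12 rad in turn) and the clamp is down (under 0.1 rad) (all of step 1 and all of step 2 and x of packed1 in the frame of case between -0.056 and 0.056 m and y of packed1 in the frame of case between -0.037 and 0.037 m and z of each of packed1, packed2, packed3 in the frame of case below 0.014 m and angle between each of packed1, packed2, packed3's own z axis and vertical below 0.2 rad and linear speed of each of packed1, packed2, packed3 below 0.02 m/s and x of packed2 in the frame of case between -0.056 and 0.056 m and y of packed2 in the frame of case between -0.037 and 0.037 m and x of packed3 in the frame of case between -0.056 and 0.056 m and y of packed3 in the frame of case between -0.037 and 0.037 m and value of joint clamp below 0.1 rad); the robot touches nothing.
It fails at once if a bystander was shoved more than 40 mm or knocked over (distance of any of bead_jar, ring_cone, bead_bowl, polish_tin from where it was at the start of the episode above 0.04 m or angle between any of bead_jar, ring_cone, bead_bowl, polish_tin's own z axis and vertical above 0.5 rad).
Of stick1, stick2, stick3, stick4 only 2 to 4 are there at a start; the rules pass over those that are not, and their reading is None.
Of packed1, packed2, packed3 only 1 to 2 are there at a start; the rules pass over those that are not, and their reading is None.
At some moment in a run one of lid may be knocked a few centimetres aside while the robot is not near it.
It also fails if it takes over 210 s, if anything falls off the work surface, if the arm or the gripper's body presses on something with over 40 N, if the wrist force passes 120 N, or if a joint passes its speed limit or range.

## Working session

There is one attempt and no reset: what is moved stays moved. The work goes in short steps, Python scripts to look and compute and a shell command to move; the robot and the scene stay as the last step left them, time stands still between calls to the robot, and variables do not carry over. Pictures are saved under pics/ and viewed, at most 14 in all, crops included, and the job is handed in when it is done.

```bash
mkdir -p pics; ls; cat > h.py <<'E'
import numpy as np, cv2
from cell import robot
def cloud(cam):
    img,d=robot.grab_frame(cam); m=robot.camera_model(cam); K=np.array(m["K"])
    v,u=np.mgrid[:420,:560]
    p=np.stack([(u-K[0,2])/K[0,0]*d,(v-K[1,2])/K[1,1]*d,d],-1)
    P=p@np.array(m["rotation"]).T+np.array(m["position"])
    P[d==0]=np.nan
    return img,P
E
python3 - <<'E'
from h import *
s=robot.get_state(); print(s["clock"],s["ee_pos"],s["width"],np.round(s["tool_rot"],3).tolist())
for c in ("top","side"):
    img,P=cloud(c); cv2.imwrite(f"pics/{c}0.png",img); np.save(f"{c}0.npy",P)
    m=robot.camera_model(c); print(c,np.round(m["position"]),np.round(m["rotation"],2).tolist(),m["K"][0][0])
    for n in ["rack","case","lid","clamp_tip","clamp_hinge","stick1","stick2","stick3","stick4","packed1","packed2","packed3","bead_jar","ring_cone","bead_bowl","polish_tin"]:
        print(n,[(np.round(r["centre"]).tolist(),round(r["conf"],2)) for r in robot.landmark_of(c,n)[:3]])
E
```

```text
pics
0.0 [253.90869315 515.32461909 213.11544041] 91.36884347561057 [[-0.897, 0.442, -0.001], [0.442, 0.897, -0.002], [0.0, -0.002, -1.0]]
top [ 353.    9. 1184.] [[-0.0, -0.99, 0.11], [-1.0, 0.0, -0.02], [0.02, -0.11, -0.99]] 396.4919899892579
rack [([531.0, 227.0, 1.0], 0.78)]
case [([508.0, -244.0, 3.0], 0.89)]
lid [([192.0, 310.0, 3.0], 0.94), ([516.0, -16.0, -5.0], 0.63)]
clamp_tip [([596.0, -214.0, 206.0], 0.45)]
clamp_hinge [([581.0, -219.0, 162.0], 0.76)]
stick1 [([568.0, 196.0, 6.0], 0.54), ([553.0, 147.0, 12.0], 0.48), ([608.0, 64.0, 4.0], 0.48)]
stick2 [([568.0, 196.0, 6.0], 0.54), ([553.0, 147.0, 12.0], 0.48), ([608.0, 64.0, 4.0], 0.48)]
stick3 [([568.0, 196.0, 6.0], 0.54), ([553.0, 147.0, 12.0], 0.48), ([608.0, 64.0, 4.0], 0.48)]
stick4 [([568.0, 196.0, 6.0], 0.54), ([553.0, 147.0, 12.0], 0.48), ([608.0, 64.0, 4.0], 0.48)]
packed1 [([479.0, -270.0, 6.0], 0.49)]
packed2 [([479.0, -270.0, 6.0], 0.49)]
packed3 [([479.0, -270.0, 6.0], 0.49)]
bead_jar [([717.0, 12.0, -3.0], 0.74)]
ring_cone [([396.0, 42.0, 0.0], 0.63), ([477.0, -268.0, 8.0], 0.34)]
bead_bowl [([362.0, 290.0, 
[... 177 characters left out ...]
384.9363880006626
rack [([535.0, 226.0, -0.0], 0.61)]
case [([509.0, -245.0, 3.0], 0.64)]
lid [([514.0, -19.0, 1.0], 0.95), ([194.0, 307.0, -3.0], 0.68)]
clamp_tip [([598.0, -216.0, 205.0], 0.59)]
clamp_hinge [([578.0, -222.0, 158.0], 0.73)]
stick1 [([611.0, 67.0, 2.0], 0.54)]
stick2 [([611.0, 67.0, 2.0], 0.54)]
stick3 [([611.0, 67.0, 2.0], 0.54)]
stick4 [([611.0, 67.0, 2.0], 0.54)]
packed1 [([601.0, -215.0, 204.0], 0.31)]
packed2 [([601.0, -215.0, 204.0], 0.31)]
packed3 [([601.0, -215.0, 204.0], 0.31)]
bead_jar [([713.0, 21.0, -1.0], 0.76)]
ring_cone [([396.0, 47.0, 4.0], 0.83)]
bead_bowl [([370.0, 289.0, -0.0], 0.77)]
polish_tin [([366.0, -293.0, -2.0], 0.93), ([371.0, 290.0, -2.0], 0.17)]
```

View pics/top0.png

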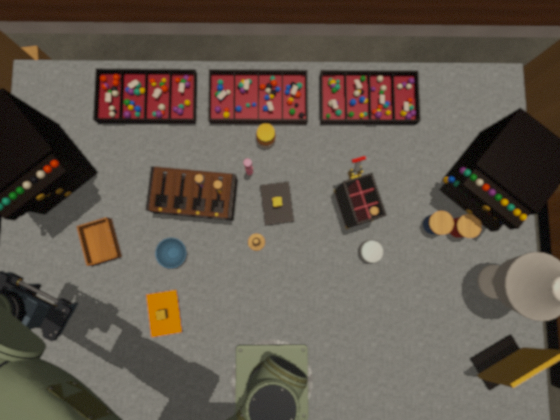

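View pics/side0.png

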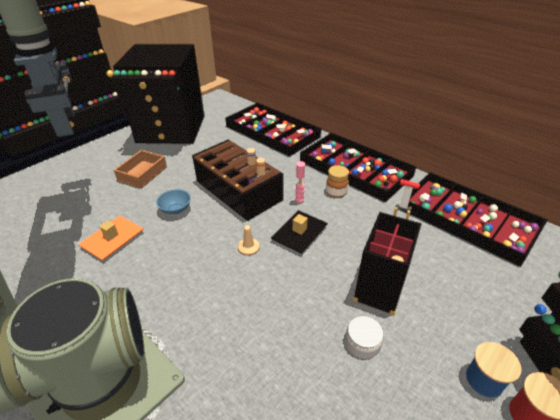

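```bash
python3 - <<'E'
from h import *
img=cv2.imread("pics/top0.png"); P=np.load("top0.npy")
a=cv2.resize(img[155:230,140:245],None,fx=4,fy=4,interpolation=cv2.INTER_CUBIC)
b=cv2.resize(img[145:235,325:395],None,fx=4,fy=4,interpolation=cv2.INTER_CUBIC)
H=max(a.shape[0],b.shape[0]); pad=lambda x:cv2.copyMakeBorder(x,0,H-x.shape[0],0,8,0)
cv2.imwrite("pics/crop1.png",np.hstack([pad(a),pad(b)]))
def rect(mask,n):
    p=P[mask][:,:2].astype(np.float32); p=p[~np.isnan(p[:,0])]
    r=cv2.minAreaRect(p); print(n,len(p),np.round(r[0],1),np.round(r[1],1),round(r[2],1))
z=P[...,2]; x=P[...,0]; y=P[...,1]
box=lambda x0,x1,y0,y1:(x>x0)&(x<x1)&(y>y0)&(y<y1)
rect(box(440,640,90,360)&(z>80)&(z<97),"rack")
rect(box(430,590,-320,-170)&(z>140)&(z<153),"caserim")
rect(box(450,590,-80,50)&(z>9)&(z<25),"lidplate")
rect(box(450,590,-80,50)&(z>42)&(z<60),"knob")
def blobs(mask,n):
    k,l,st,c=cv2.connectedComponentsWithStats(mask.astype(np.uint8))
    for i in range(1,k):
        if st[i,4]>8: q=P[l==i]; print(n,st[i,4],np.round(c[i]),np.round(q.mean(0),1))
blobs(box(440,640,90,360)&(z>115)&(z<145),"head")
blobs(box(430,590,-320,-170)&(z>110)&(z<135),"incase")
blobs(box(500,660,-260,-170)&(z>165),"clamp")
E
```

```text
rack 2803 [535.1 227.8] [239.1 125.5] 84.7
caserim 414 [ 519.2 -239.7] [145.8  85.1] 16.9
lidplate 1102 [513.5 -13.6] [122.2  87.9] 7.4
knob 84 [512.5 -14. ] [26.  25.9] 90.0
head 62 [199. 178.] [564.3 197.1 129.3]
head 60 [217. 184.] [547.5 147.2 130.4]
incase 44 [353. 175.] [ 573.7 -219.6  128.1]
incase 370 [367. 199.] [ 508.9 -257.2  125.6]
incase 100 [347. 204.] [ 495.3 -203.5  122.3]
clamp 124 [357. 162.] [ 591.4 -217.2  197.2]
```

View pics/crop1.png

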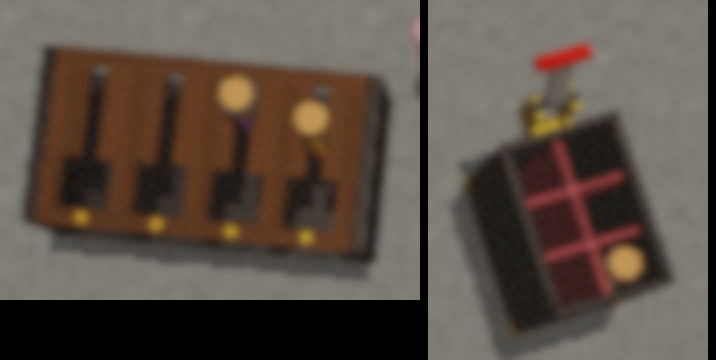

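Candidates: the stick heads hung in slots 2 and 1 are at top-image px (199,178) and (217,184). The pink look-alike stands at (249,165) and the packed stick is at (374,210); I leave both. For the lid I choose the dark one at (277,202), not the orange one at (163,313). The crop confirms two hung sticks, in slots 1 and 2, with the wide ends (brass dots) toward -x. One packed stick sits in the case's (-38,-19) cell and the other cells are empty.

```bash
python3 -m jog '[[[29.3,-36.9,-3,-1.206],[29.3,-36.9,-3,-1.206],[29.3,-36.9,-3,-1.206],[29.3,-36.9,-3,-1.206],[29.3,-36.9,-3,-1.206],[29.3,-36.9,-3,-1.206],[29.3,-36.9,-3,-1.206],[29.3,-36.9,-3,-1.206],[29.3,-36.9,-3,-1.206],[29.3,-36.9,-3,-1.206],[29.3,-36.9,-3,-1.206],[29.3,-36.9,-3,-1.206],[29.3,-36.9,-3,-1.206],[29.3,-36.9,-3,-1.206]]]' 5.0 15
python3 - <<'E'
from h import *
from scipy.optimize import minimize
P=np.load("top0.npy").reshape(-1,3); S=np.load("side0.npy").reshape(-1,3)
for n,Q in (("top",P),("side",S)):
    q=Q[(Q[:,0]>420)&(Q[:,0]<590)&(Q[:,1]>-320)&(Q[:,1]<-170)&(Q[:,2]>144)&(Q[:,2]<153)]
    best=None
    for a in np.radians(np.arange(12,24,.5)):
        R=np.array([[np.cos(a),-np.sin(a)],[np.sin(a),np.cos(a)]])
        l=(q[:,:2]-[508,-245])@R
        l=l[l[:,0]<58]
        lo,hi=np.percentile(l,1,0),np.percentile(l,99,0)
        w=hi[1]-lo[1]
        if best is None or w<best[0]: best=(w,np.degrees(a),lo,hi)
    w,a,lo,hi=best; print(n,len(q),best)
    a=np.radians(a); R=np.array([[np.cos(a),-np.sin(a)],[np.sin(a),np.cos(a)]])
    c=np.array([508,-245])+R@[lo[0]+61,(lo[1]+hi[1])/2]
    print("centre",c,"cells",[(t,np.round(c+R@t,1)) for t in ([0,-19],[0,19],[-38,-19],[76,0])])
E
```

```text
clock: 3.1
ee_pos: [546.4, 147.9, 184.2]
tool_rot: [[0.091, 0.996, 0.0], [0.996, -0.091, 0.0], [0.0, 0.0, -1.0]]
wrist_force: [1.0, -0.5, -0.1]
width: 50.1
grasp_force: 0.0
top 366 (np.float64(84.25308211815465), np.float64(16.5), array([-60.55626188, -40.21592562]), array([57.65444689, 44.03715649]))
centre [ 507.88282077 -243.04203578] cells [([0, -19], array([ 513.3, -261.3])), ([0, 19], array([ 502.5, -224.8])), ([-38, -19], array([ 476.8, -272.1])), ([76, 0], array([ 580.8, -221.5]))]
side 645 (np.float64(83.35555263829103), np.float64(17.0), array([-62.11572309, -41.03778999]), array([57.73493877, 42.31776265]))
centre [ 506.74591481 -244.71418389] cells [([0, -19], array([ 512.3, -262.9])), ([0, 19], array([ 501.2, -226.5])), ([-38, -19], array([ 476., -274.])), ([76, 0], array([ 579.4, -222.5]))]
```

```bash
python3 -m jog '[[[0,0,-3,0],[0,0,-6,0],[0,0,-8.2,0],[0,0,-8.2,0],[0,0,-8.2,0]]]'; python3 -m jog '[[[0,0,0,0],[0,0,0,0],[0,0,0,0],[0,0,0,0],[0,0,0,0],[0,0,0,0],[0,0,0,0],[0,0,0,0],[0,0,0.3,0],[0,0,0.5,0],[0,0,0.5,0]]]' 1.0 20
```

```text
clock: 3.6
ee_pos: [547.1, 147.6, 102.5]
tool_rot: [[0.092, 0.996, 0.0], [0.996, -0.092, 0.0], [0.0, 0.0, -1.0]]
wrist_force: [0.5, 0.9, -0.3]
width: 50.1
grasp_force: 0.0
clock: 4.7
ee_pos: [546.9, 146.7, 106.7]
tool_rot: [[0.093, 0.996, -0.001], [0.996, -0.093, -0.0], [-0.0, -0.001, -1.0]]
wrist_force: [0.2, 0.5, -1.0]
width: 21.5
grasp_force: 20.0
```

```bash
python3 -m jog '[[[-1,0.1,0,0],[-2,0.2,0,0],[-3,0.3,0,0],[-4,0.42,0,0],[-5.2,0.55,0,0],[-5.2,0.55,0,0],[-5.2,0.55,0,0]]]'; python3 -m jog '[[[0,0,1,0],[0,0,2,0],[0,0,3.5,0],[0,0,5,0],[0,0,5,0]]]'
```

```text
clock: 5.4
ee_pos: [495.2, 152.5, 107.3]
tool_rot: [[0.092, 0.996, 0.001], [0.996, -0.092, 0.0], [0.0, 0.001, -1.0]]
wrist_force: [0.8, 0.0, -1.2]
width: 21.5
grasp_force: 20.0
clock: 5.9
ee_pos: [497.3, 152.8, 159.8]
tool_rot: [[0.093, 0.996, 0.006], [0.996, -0.093, 0.002], [0.002, 0.006, -1.0]]
wrist_force: [0.6, -0.0, -0.9]
width: 21.6
grasp_force: 20.0
```

```bash
python3 -m jog '[[[0,0,3,0],[0,0,6,0],[0,0,9,0],[0,0,11,0],[0.2,-3,11,0],[0.4,-7,11,0],[0.6,-11,11,0],[0.8,-15,11,0],[1.0,-19,11,0],[1.2,-23,11,0],[1.4,-27,11,0],[1.5,-31,11,0],[1.6,-35,11,0],[1.7,-38,11,0],[1.8,-40.5,11,0],[1.8,-41.4,11,0],[1.8,-41.4,11,0],[1.8,-41.4,11,0],[1.8,-41.4,11,0]]]'; python3 - <<'E'
from h import *
img,P=cloud("top"); a=cv2.resize(img[140:240,320:400],None,fx=4,fy=4)
img,P=cloud("side"); b=cv2.resize(img[130:320,330:450],None,fx=2.1053,fy=2.1053)
b=cv2.resize(b,(b.shape[1],400)); cv2.imwrite("pics/a1.png",np.hstack([a,b]))
E
```

```text
clock: 7.8
ee_pos: [513.2, -260.4, 267.1]
tool_rot: [[0.092, 0.996, 0.0], [0.996, -0.092, 0.001], [0.001, 0.0, -1.0]]
wrist_force: [0.5, -0.5, -1.1]
width: 21.5
grasp_force: 20.0
```

View pics/a1.png

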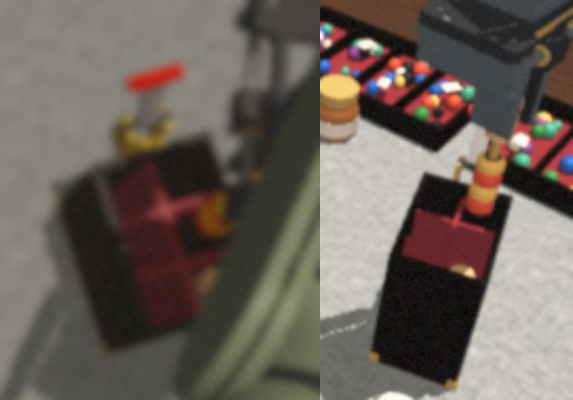

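The crops show the amber/red stick hanging upright over the (0,-19) cell (right crop, about (485,190)). I lower it next.

```bash
python3 -m jog '[[[0,0,-2,0],[0,0,-4,0],[0,0,-6,0],[0,0,-8,0],[0,0,-10,0],[0,0,-11.4,0],[0,0,-11.4,0],[0,0,-11.4,0]]]'
```

```text
clock: 8.7
ee_pos: [513.5, -261.3, 153.5]
tool_rot: [[0.092, 0.996, 0.001], [0.996, -0.092, -0.0], [-0.0, 0.001, -1.0]]
wrist_force: [0.7, 0.4, -0.0]
width: 21.6
grasp_force: 20.0
```

```bash
python3 -m jog '[[[0,0,0,0],[0,0,0,0],[0,0,0,0],[0,0,0,0],[0,0,0,0],[0,0,3,0],[0,0,6,0],[0,0,6,0]]]' 4.0; python3 -m jog '[[[0,4,6,0],[0,8,6,0],[0,12,6,0],[0,16,6,0],[0,20,6,0],[0,24,6,0],[0,28,6,0],[0,30,6,0],[0,30,6,0]]]' 5.0; python3 - <<'E'
from h import *
img,P=cloud("top"); a=cv2.resize(img[140:240,320:400],None,fx=4,fy=4)
z=P[...,2];x=P[...,0];y=P[...,1]
m=(x>430)&(x<620)&(y>120)&(y<260)&(z>115)&(z<145); print(m.sum(),np.round(P[m].mean(0),1))
lid=(x>420)&(x<640)&(y>-110)&(y<70)&(z>9)&(z<25); print(cv2.minAreaRect(P[lid][:,:2].astype(np.float32)))
b=cv2.resize(img[150:250,140:300],(640,400)); cv2.imwrite("pics/a2.png",np.hstack([a,b]))
E
```

```text
clock: 9.5
ee_pos: [515.4, -262.9, 217.4]
tool_rot: [[0.093, 0.996, 0.008], [0.996, -0.093, -0.004], [-0.003, 0.008, -1.0]]
wrist_force: [0.7, -0.2, 0.1]
width: 39.9
grasp_force: 0.0
clock: 10.4
ee_pos: [512.7, 40.6, 272.4]
tool_rot: [[0.089, 0.996, -0.001], [0.996, -0.089, 0.001], [0.001, -0.001, -1.0]]
wrist_force: [-0.5, -0.7, -0.5]
width: 49.9
grasp_force: 0.0
60 [564.2 197.4 129.4]
((511.2861022949219, -20.048538208007812), (123.12652587890625, 86.03118133544922), 0.536589503288269)
```

View pics/a2.png

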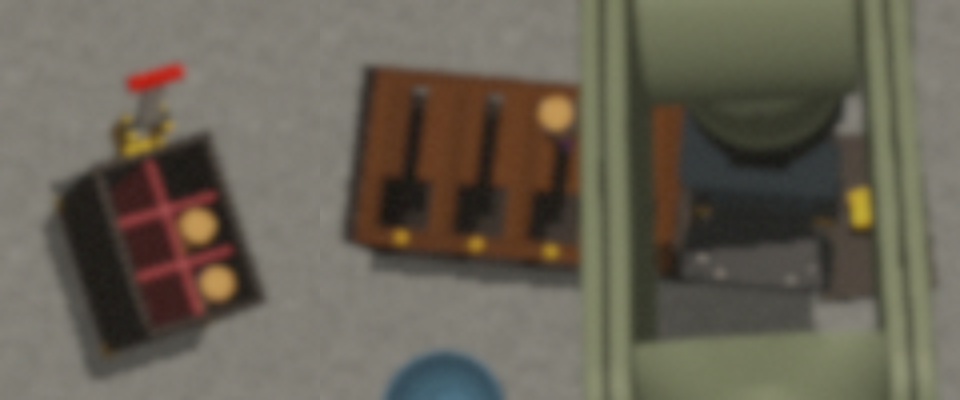

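Stick1 stands in the (0,-19) cell (head at crop px (198,225)). Next is stick2.

```bash
python3 -m jog '[[[1.5,4,-2,0],[3,8,-4,0],[4.5,12,-6,0],[5.1,15,-8,0],[5.1,15.9,-9,0],[5.1,15.9,-9,0],[5.1,15.9,-12,0],[5.1,15.9,-15,0],[5.1,15.9,-17.1,0],[5.1,15.9,-17.1,0],[5.1,15.9,-17.1,0],[5.1,15.9,-17.1,0]]]' 5.0;  python3 -m jog '[[[0,0,0,0],[0,0,0,0],[0,0,0,0],[0,0,0,0],[0,0,0,0],[0,0,0,0],[0,0,0,0],[0,0,0,0],[0,0,0.3,0],[0,0,0.5,0],[0,0,0.5,0]]]' 1.0 20
```

```text
clock: 11.65
ee_pos: [565.5, 196.8, 104.1]
tool_rot: [[0.094, 0.996, 0.004], [0.996, -0.094, 0.001], [0.001, 0.004, -1.0]]
wrist_force: [0.1, 0.6, 0.1]
width: 50.1
grasp_force: 0.0
clock: 12.75
ee_pos: [564.1, 197.3, 107.0]
tool_rot: [[0.093, 0.996, 0.0], [0.996, -0.093, -0.0], [-0.0, 0.0, -1.0]]
wrist_force: [1.2, -0.7, -1.2]
width: 21.5
grasp_force: 20.0
```

```bash
python3 -m jog '[[[-1,0.1,0,0],[-2,0.2,0,0],[-3,0.3,0,0],[-4,0.4,0,0],[-5,0.5,0,0],[-6.4,0.7,0,0],[-6.4,0.7,0,0],[-6.4,0.7,0,0]]]'
```

```text
clock: 13.55
ee_pos: [500.1, 204.5, 107.2]
tool_rot: [[0.092, 0.996, 0.001], [0.996, -0.092, 0.0], [0.0, 0.001, -1.0]]
wrist_force: [-0.2, 0.3, -1.0]
width: 21.6
grasp_force: 20.0
```

```bash
python3 -m jog '[[[0,0,1,0],[0,0,2,0],[0,0,3.5,0],[0,0,5,0],[0,0,8,0],[0,0,12,0],[0,0,16,0],[0,0,16,0]]]'; python3 -m jog '[[[0,-2,0,0],[0,-5,0,0],[0,-9,0,0],[0.2,-13,0,0],[0.2,-17,0,0],[0.2,-21,0,0],[0.2,-25,0,0],[0.2,-29,0,0],[0.2,-33,0,0],[0.2,-37,0,0],[0.2,-40,0,0],[0.2,-42,0,0],[0.2,-43,0,0],[0.2,-43,0,0],[0.2,-43,0,0],[0.2,-43,0,0]]]'; python3 - <<'E'
from h import *
img,P=cloud("top"); a=cv2.resize(img[140:240,320:400],None,fx=4,fy=4)
img,P=cloud("side"); b=cv2.resize(img[130:320,330:450],(253,400))
cv2.imwrite("pics/a3.png",np.hstack([a,b]))
E
```

```text
clock: 14.35
ee_pos: [503.5, 205.4, 274.2]
tool_rot: [[0.093, 0.996, 0.013], [0.996, -0.093, 0.005], [0.006, 0.013, -1.0]]
wrist_force: [0.9, 0.5, -0.0]
width: 21.4
grasp_force: 20.0
clock: 15.95
ee_pos: [502.2, -224.6, 267.1]
tool_rot: [[0.092, 0.996, 0.0], [0.996, -0.092, 0.0], [0.0, 0.0, -1.0]]
wrist_force: [-0.2, -0.4, -1.1]
width: 21.4
grasp_force: 20.0
```

View pics/a3.png

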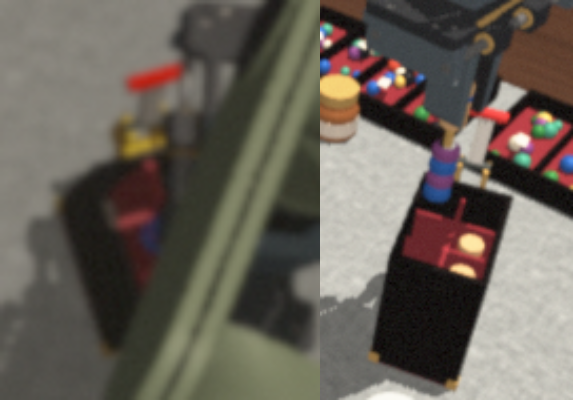

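Stick2 (blue/purple, right crop about (440,175)) hangs upright over the free (0,19) cell. I lower it and release.

```bash
python3 -m jog '[[[0,0,-2,0],[0,0,-4,0],[0,0,-6,0],[0,0,-8,0],[0,0,-10,0],[0,0,-11.4,0],[0,0,-11.4,0],[0,0,-11.4,0]]]'; python3 -m jog '[[[0,0,0,0],[0,0,0,0],[0,0,0,0],[0,0,0,0],[0,0,0,0],[0,0,3,0],[0,0,6,0],[0,0,6,0]]]' 4.0; python3 -m jog '[[[-2,3,3,0.1],[-5,6,3,0.2],[-8,8,3,0.227],[-11,8,3,0.227],[-13,8,3,0.227],[-13,8,3,0.227],[-13,8,3,0.227]]]' 5.0; python3 - <<'E'
from h import *
img,P=cloud("top"); a=cv2.resize(img[140:240,320:400],None,fx=4,fy=4)
z=P[...,2];x=P[...,0];y=P[...,1]
lid=(x>420)&(x<660)&(y>-130)&(y<80)&(z>9)&(z<25); print(lid.sum(),cv2.minAreaRect(P[lid][:,:2].astype(np.float32)))
k=(x>420)&(x<600)&(y>-130)&(y<80)&(z>42)&(z<60); print(k.sum(),P[k].mean(0),cv2.minAreaRect(P[k][:,:2].astype(np.float32)))
b=cv2.resize(img[150:250,220:320],(400,400)); 
img,P=cloud("side");z=P[...,2];x=P[...,0];y=P[...,1]
lid=(x>420)&(x<660)&(y>-130)&(y<80)&(z>9)&(z<25); print(lid.sum(),cv2.minAreaRect(P[lid][:,:2].astype(np.float32)))
cv2.imwrite("pics/a4.png",np.hstack([a,b]))
E
```

```text
clock: 16.85
ee_pos: [502.5, -225.3, 153.4]
tool_rot: [[0.092, 0.996, 0.0], [0.996, -0.092, -0.0], [-0.0, 0.0, -1.0]]
wrist_force: [0.5, -0.4, -0.7]
width: 21.3
grasp_force: 20.0
clock: 17.65
ee_pos: [504.4, -226.8, 217.2]
tool_rot: [[0.093, 0.996, 0.008], [0.996, -0.093, -0.004], [-0.003, 0.008, -1.0]]
wrist_force: [-0.2, 0.4, 0.7]
width: 40.2
grasp_force: 0.0
clock: 18.35
ee_pos: [372.5, -145.8, 243.0]
tool_rot: [[-0.133, 0.991, 0.001], [0.991, 0.133, -0.0], [-0.0, 0.001, -1.0]]
wrist_force: [-0.0, -0.3, 0.2]
width: 50.2
grasp_force: 0.0
1129 ((520.4388427734375, 5.9898529052734375), (189.9794158935547, 126.18659210205078), 6.615527629852295)
86 [513.63775438 -12.39207913  52.18323325] ((554.2305297851562, 16.43289566040039), (134.7353515625, 30.745054244995117), 35.67108917236328)
1054 ((501.0315246582031, 1.3889846801757812), (145.16758728027344, 124.155517578125), 7.399214744567871)
```

View pics/a4.png

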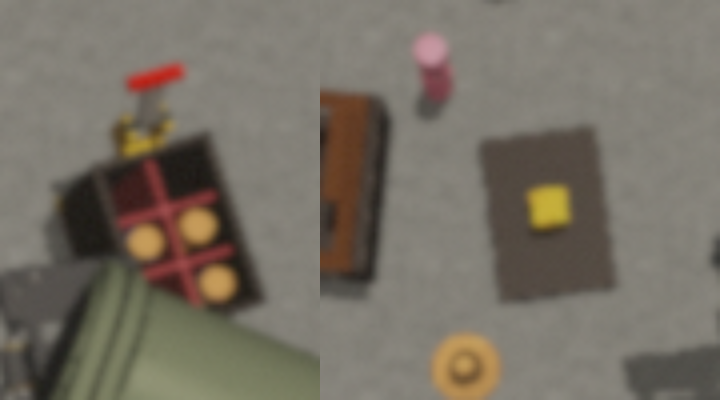

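Both sticks are in: heads at crop px (198,225) and (147,242), with the packed one at (218,283). The lid still lies at about (513,-13.5), yaw about 7°. Next I grasp its knob.

```bash
python3 -m jog '[[[3,3,0,0],[6,6,0,0],[9,9,-2,0],[12,12,-5,0],[14.1,13.2,-8,0],[14.1,13.2,-11,0],[14.1,13.2,-14,0],[14.1,13.2,-14,0],[14.1,13.2,-14,0]]]' 6.0; python3 -m jog '[[[0,0,-2,0],[0,0,-4,0],[0,0,-6,0],[0,0,-7.7,0],[0,0,-7.7,0],[0,0,-7.7,0]]]'; python3 -m jog '[[[0,0,0,0],[0,0,0,0],[0,0,0,0],[0,0,0,0],[0,0,0,0],[0,0,0,0],[0,0,0,0],[0,0,0,0]]]' 1.5 30
```

```text
clock: 19.35
ee_pos: [513.9, -13.6, 102.8]
tool_rot: [[-0.134, 0.991, -0.001], [0.991, 0.134, 0.0], [0.0, -0.001, -1.0]]
wrist_force: [-0.6, 0.6, 0.4]
width: 59.5
grasp_force: 0.0
clock: 19.95
ee_pos: [514.7, -13.9, 27.5]
tool_rot: [[-0.133, 0.991, 0.003], [0.991, 0.133, -0.0], [-0.001, 0.003, -1.0]]
wrist_force: [0.3, 0.2, -0.2]
width: 60.2
grasp_force: 0.0
clock: 20.75
ee_pos: [513.2, -13.7, 26.2]
tool_rot: [[-0.134, 0.991, 0.0], [0.991, 0.134, -0.0], [-0.0, 0.0, -1.0]]
wrist_force: [-0.7, -0.1, 4.7]
width: 25.6
grasp_force: 30.0
```

```bash
python3 -m jog '[[[0,0,1,0],[0,0,3,0],[0,0,6,0],[0,0,9,0],[0,0,12,0],[0,0,15,0],[0,0,18.5,0],[0,0,18.5,0]]]'; python3 -m jog '[[[0,-2,0,0.02],[0,-5,0,0.04],[-0.1,-8,0,0.07],[-0.2,-11,0,0.1],[-0.3,-14,0,0.13],[-0.4,-17,0,0.162],[-0.5,-20,0,0.162],[-0.57,-22,0,0.162],[-0.57,-23,0,0.162],[-0.57,-23,0,0.162],[-0.57,-23,0,0.162],[-0.57,-23,0,0.162]]]'; cat > m.py <<'E'
from h import *
def rot(a): return np.array([[np.cos(a),-np.sin(a)],[np.sin(a),np.cos(a)]])
for cam in ("side","top"):
    img,P=cloud(cam); q=P.reshape(-1,3); q=q[(np.abs(q[:,0]-508)<90)&(np.abs(q[:,1]+244)<80)]
    for n,lo,hi in (("lidtop",194,204),("rim",144,153)):
        p=q[(q[:,2]>lo)&(q[:,2]<hi)]
        best=None
        for a in np.radians(np.arange(13,21,.25)):
            l=(p[:,:2]-[507.4,-243.9])@rot(a)
            l=l[(l[:,0]<66)]
            if len(l)<30: break
            L,H=np.percentile(l,1.5,0),np.percentile(l,98.5,0); w=H[1]-L[1]
            if best is None or w<best[0]: best=(round(w,1),round(np.degrees(a),2),np.round(L,1),np.round(H,1),round(np.median(p[:,2]),1))
        print(cam,n,len(p),best)
    cv2.imwrite(f"pics/m_{cam}.png",img)
    for n in ("lid","case"): print(cam,n,[(np.round(r["centre"],1).tolist(),round(r["conf"],2)) for r in robot.landmark_of(cam,n)[:3]])
E
python3 m.py; python3 - <<'E'
from h import *
img=cv2.imread("pics/m_side.png"); a=cv2.resize(img[130:330,320:460],None,fx=3,fy=3)
w,d=robot.grab_frame("wrist"); cv2.imwrite("pics/a5.png",np.hstack([cv2.resize(a,(350,500)),cv2.resize(w[:,80:460],(450,500))]))
E
```

```text
clock: 21.55
ee_pos: [515.9, -13.8, 215.9]
tool_rot: [[-0.134, 0.991, 0.01], [0.991, 0.134, -0.0], [-0.002, 0.01, -1.0]]
wrist_force: [0.5, 0.4, -1.1]
width: 25.8
grasp_force: 30.0
clock: 22.75
ee_pos: [507.4, -242.5, 210.8]
tool_rot: [[-0.293, 0.956, -0.0], [0.956, 0.293, 0.001], [0.001, -0.0, -1.0]]
wrist_force: [-1.2, -0.3, -2.1]
width: 25.8
grasp_force: 30.0
side lidtop 1631 (np.float64(85.4), np.float64(15.75), array([-60.5, -42.8]), array([44.1, 42.6]), np.float64(201.4))
side rim 327 (np.float64(82.9), np.float64(17.5), array([-62.4, -41.7]), array([-11.5,  41.2]), np.float64(148.4))
side lid [([508.9, -244.2, 181.4], 0.83), ([194.2, 310.0, -1.0], 0.77)]
side case [([510.9, -244.8, 0.2], 0.84)]
top lidtop 414 (np.float64(75.3), np.float64(13.0), array([-34.4, -28.3]), array([62.1, 47.1]), np.float64(201.3))
top rim 116 (np.float64(7.8), np.float64(15.25), array([-46.1,  35.6]), array([59.1, 43.4]), np.float64(148.3))
top lid [([189.8, 308.2, 5.6], 0.65), ([507.6, -247.3, 183.3], 0.61)]
top case [([532.9, 225.0, -1.7], 0.7), ([506.4, -246.0, -2.3], 0.62)]
```

View pics/a5.png

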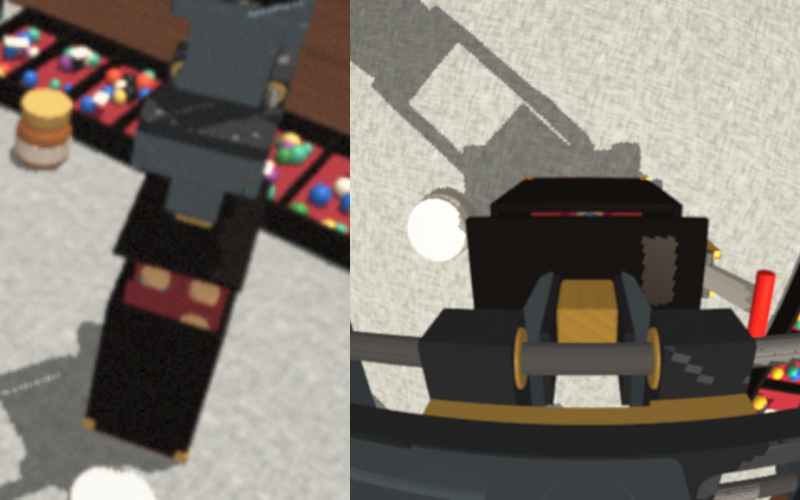

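The side crop shows the lid level and squared above the case; its edges agree with the rim to about 1-2 mm. I shift it 1 mm back and lower it gently.

```bash
python3 -m jog '[[[-0.1,-0.03,-1,0],[-0.1,-0.03,-2,0],[-0.1,-0.03,-3,0],[-0.1,-0.03,-3.5,0],[-0.1,-0.03,-3.8,0],[-0.1,-0.03,-4.0,0],[-0.1,-0.03,-4.2,0],[-0.1,-0.03,-4.2,0],[-0.1,-0.03,-4.2,0]]]'; python3 -m jog '[[[0,0,-0.1,0],[0,0,-0.2,0],[0,0,-0.3,0],[0,0,-0.4,0],[0,0,-0.45,0],[0,0,-0.45,0]]]'
```

```text
clock: 24.0
ee_pos: [506.6, -244.1, 169.2]
tool_rot: [[-0.292, 0.957, 0.001], [0.957, 0.292, -0.0], [-0.0, 0.0, -1.0]]
wrist_force: [0.1, -0.4, -1.1]
width: 25.8
grasp_force: 30.0
clock: 24.6
ee_pos: [506.4, -244.0, 164.4]
tool_rot: [[-0.292, 0.957, -0.0], [0.957, 0.292, 0.0], [0.0, -0.0, -1.0]]
wrist_force: [-0.5, 0.6, -1.8]
width: 25.9
grasp_force: 30.0
```

```bash
python3 -m jog '[[[0,0,-0.05,0],[0,0,-0.05,0]]]'; python3 -m jog '[[[0,0,0,0],[0,0,0,0],[0,0,0,0],[0,0,0,0],[0,0,0,0],[0,0,2,0],[0,0,5,0],[0,0,8,0],[0,0,8,0]]]' 5.0; python3 -m jog '[[[-2,5,0,0],[-4,10,0,0],[-6,15,0,0],[-8,19,0,0],[-8,19,0,0],[-8,19,0,0]]]' 0; python3 - <<'E'
from h import *
def rot(a): return np.array([[np.cos(a),-np.sin(a)],[np.sin(a),np.cos(a)]])
ims=[]
for cam,sl in (("top",(slice(140,240),slice(320,400))),("side",(slice(150,310),slice(340,440)))):
    img,P=cloud(cam); ims.append(cv2.resize(img[sl],(320,400) if cam=="top" else (250,400)))
    q=P.reshape(-1,3); q=q[(np.abs(q[:,0]-508)<75)&(np.abs(q[:,1]+244)<70)]
    p=q[(q[:,2]>148)&(q[:,2]<162)]; l=(p-[507.4,-243.9,0]); l[:,:2]=l[:,:2]@rot(np.radians(17)); l=l[np.abs(l[:,0])<60]
    A=np.c_[l[:,:2],np.ones(len(l))]; c=np.linalg.lstsq(A,l[:,2],rcond=None)[0]; print(cam,len(l),"slope",np.round(c,3),np.percentile(l,2,0).round(1),np.percentile(l,98,0).round(1))
    k=q[(q[:,2]>183)&(q[:,2]<197)&(np.hypot(q[:,0]-507,q[:,1]+244)<30)]; print("knob",len(k),k.mean(0).round(1))
    for n in ("lid","clamp_tip","clamp_hinge"): print(n,[(np.round(r["centre"],1).tolist(),round(r["conf"],2)) for r in robot.landmark_of(cam,n)[:2]])
cv2.imwrite("pics/a6.png",np.hstack(ims))
E
```

```text
clock: 24.8
ee_pos: [506.5, -244.0, 164.2]
tool_rot: [[-0.292, 0.957, 0.0], [0.957, 0.292, -0.0], [-0.0, 0.0, -1.0]]
wrist_force: [-0.3, 0.7, 0.8]
width: 25.7
grasp_force: 30.0
clock: 25.7
ee_pos: [508.6, -245.1, 248.5]
tool_rot: [[-0.292, 0.956, 0.008], [0.957, 0.292, -0.004], [-0.006, 0.007, -1.0]]
wrist_force: [0.2, -0.0, -0.5]
width: 50.1
grasp_force: 0.0
clock: 26.3
ee_pos: [425.9, -53.2, 243.9]
tool_rot: [[-0.294, 0.956, 0.0], [0.956, 0.294, -0.0], [-0.001, 0.0, -1.0]]
wrist_force: [-0.8, -0.4, -0.4]
width: 5.0
grasp_force: 0.0
top 1292 slope [  0.     -0.    154.775] [-57.9 -42.2 150.8] [ 57.9  41.7 158.9]
knob 108 [ 506.9 -243.1  190.3]
lid [([508.9, -250.5, 134.7], 0.84), ([190.8, 307.9, 3.8], 0.79)]
clamp_tip [([596.8, -216.6, 207.5], 0.55)]
clamp_hinge [([581.5, -221.6, 157.7], 0.51), ([398.0, 43.0, -0.7], 0.16)]
side 1808 slope [ 4.00000e-03 -0.00000e+00  1.54941e+02] [-58.9 -43.3 153. ] [ 57.   41.6 157. ]
knob 182 [ 504.  -246.1  189.7]
lid [([193.6, 311.7, -2.4], 0.85), ([507.0, -247.2, 136.8], 0.79)]
clamp_tip [([599.1, -214.4, 206.7], 0.52), ([396.8, 45.8, 2.2], 0.19)]
clamp_hinge [([580.2, -224.4, 157.8], 0.66)]
```

View pics/a6.png

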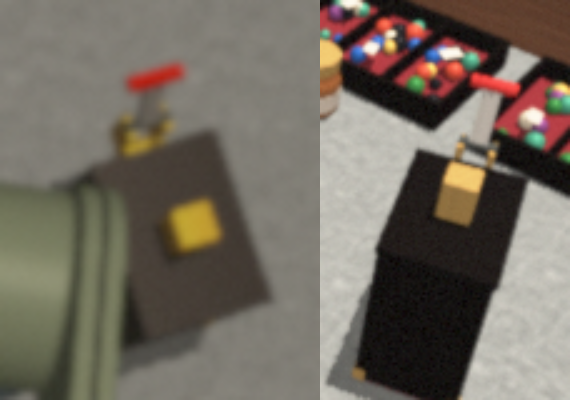

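The lid is flat and seated (plate top about 154.8 mm, knob top about 190 mm). The clamp leans away at about 111°, with its tip at crop px (495,85). I go round behind it with closed fingers.

```bash
python3 -m jog '[[[4,-2,2,0],[8,-4,2,0],[12,-6,2,0],[16,-9,2,0],[19,-12,2,0],[20.2,-15.3,2,0],[20.2,-15.3,2,0],[20.2,-15.3,0,0],[20.2,-15.3,-2,0],[20.2,-15.3,-4.7,0],[20.2,-15.3,-4.7,0],[20.2,-15.3,-4.7,0]]]'; python3 - <<'E'
from h import *
img,d=robot.grab_frame("side"); w,d=robot.grab_frame("wrist"); cv2.imwrite("pics/a7.png",np.hstack([cv2.resize(img[100:260,360:500],(438,500)),cv2.resize(w[:,100:400],(357,500))]))
E
```

```text
clock: 27.9
ee_pos: [628.2, -206.9, 197.1]
tool_rot: [[-0.292, 0.957, -0.001], [0.957, 0.292, 0.0], [0.001, -0.0, -1.0]]
wrist_force: [0.4, -0.3, 0.1]
width: 0.8
grasp_force: 0.0
```

View pics/a7.png

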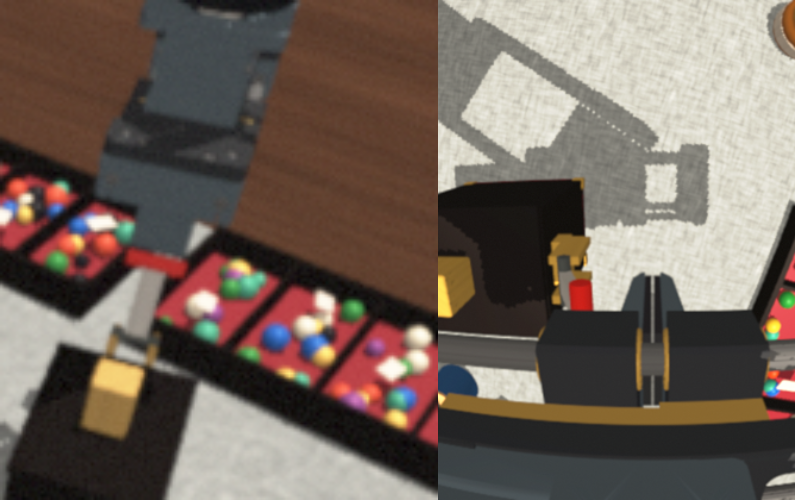

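The fingers stand just behind the red bar (wrist view: bar at (580,295), finger tips at (652,285)) and are in line with it. I push toward the case.

```bash
python3 -m jog '[[[-1,-0.3,0,0],[-2,-0.6,0,0],[-3,-0.9,0,0],[-4,-1.2,0,0],[-5,-1.5,0,0],[-5.8,-1.8,0,0],[-5.8,-1.8,0,0]]]'; python3 -m jog '[[[0.3,0.1,1,0],[0.3,0.1,4,0],[-1,-0.3,4,0],[-2.5,-0.76,4,0],[-2.5,-0.76,4,0],[-2.5,-0.76,3,0],[-2.5,-0.76,2,0],[-2.5,-0.76,2,0]]]'; python3 - <<'E'
from h import *
img,d=robot.grab_frame("side"); w,d=robot.grab_frame("wrist"); cv2.imwrite("pics/a8.png",np.hstack([cv2.resize(img[120:280,340:480],(438,500)),cv2.resize(w[:,100:400],(357,500))]))
E
```

```text
clock: 28.7
ee_pos: [568.7, -225.4, 196.8]
tool_rot: [[-0.291, 0.957, -0.002], [0.957, 0.291, 0.0], [0.001, -0.002, -1.0]]
wrist_force: [0.2, -0.3, 0.5]
width: 0.3
grasp_force: 0.0
clock: 29.5
ee_pos: [544.4, -231.9, 214.1]
tool_rot: [[-0.292, 0.956, -0.005], [0.956, 0.292, 0.002], [0.003, -0.004, -1.0]]
wrist_force: [-1.0, 0.3, -0.3]
width: 0.3
grasp_force: 0.0
```

View pics/a8.png

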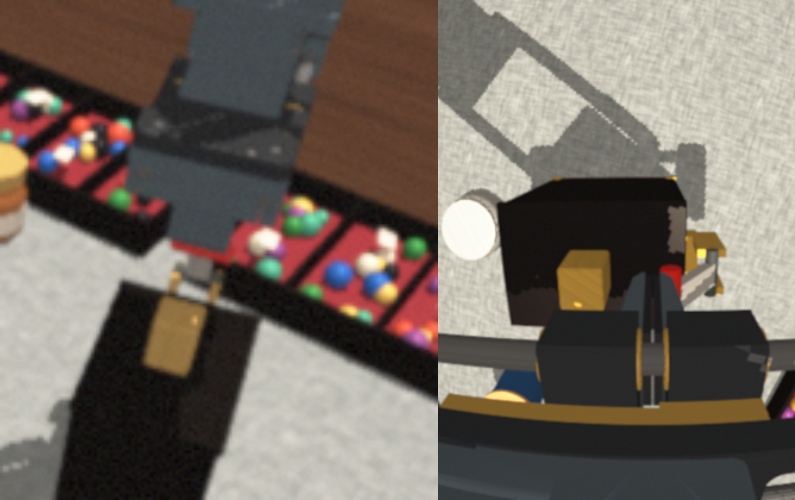

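The bar is only part way over and lies on the hinge side of the fingers (wrist view (672,275)). I go back behind it, lower, and push further before pressing from above.

```bash
python3 -m jog '[[[0,0,2,0],[0,0,2.5,0],[2,0.6,2.5,0],[3.8,1.2,2.5,0],[3.8,1.2,2.5,0],[3.8,1.2,0,0],[3.8,1.2,-2.7,0],[3.8,1.2,-2.7,0],[3,0.9,-2.7,0],[2.2,0.7,-2.7,0],[1.4,0.4,-2.7,0],[0.6,0.2,-2.7,0],[0.6,0.2,-2.7,0],[0.6,0.2,-2.7,0]]]';python3 -m jog '[[[0.3,0.1,1,0],[0.3,0.1,3,0],[-0.6,-0.2,3,0],[-1.1,-0.33,3,0],[-1.1,-0.33,3,0]]]'; python3 - <<'E'
from h import *
img,d=robot.grab_frame("side"); w,d=robot.grab_frame("wrist"); cv2.imwrite("pics/a9.png",np.hstack([cv2.resize(img[120:280,340:480],(438,500)),cv2.resize(w[:,100:400],(357,500))]))
E
```

```text
clock: 31.0
ee_pos: [550.9, -230.8, 190.4]
tool_rot: [[-0.291, 0.957, -0.0], [0.957, 0.291, -0.0], [-0.0, -0.0, -1.0]]
wrist_force: [0.1, -0.2, -0.4]
width: 0.4
grasp_force: 0.0
clock: 31.5
ee_pos: [539.1, -233.9, 219.3]
tool_rot: [[-0.291, 0.957, -0.002], [0.957, 0.291, 0.001], [0.001, -0.001, -1.0]]
wrist_force: [-0.0, -0.1, -0.0]
width: 0.3
grasp_force: 0.0
```

View pics/a9.png

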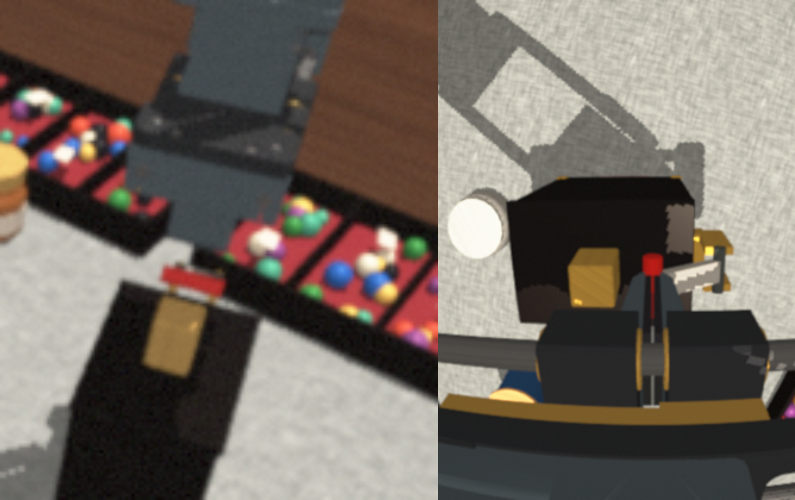

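The bar now lies directly below the fingers (wrist view (652,265)). I press down.

```bash
python3 -m jog '[[[0,0,-1,0],[0,0,-2,0],[0,0,-3,0],[0,0,-3.7,0],[0,0,-4.3,0],[0,0,-4.8,0],[0,0,-5.1,0],[0,0,-5.1,0]]]'; python3 -m jog '[[[0,0,-0.15,0],[0,0,-0.3,0],[0,0,-0.4,0],[0,0,-0.4,0]]]'
```

```text
clock: 32.4
ee_pos: [540.5, -233.8, 168.6]
tool_rot: [[-0.292, 0.957, -0.0], [0.957, 0.292, 0.0], [0.0, 0.0, -1.0]]
wrist_force: [0.0, 0.5, 0.1]
width: 0.4
grasp_force: 0.0
clock: 32.8
ee_pos: [540.6, -234.0, 165.2]
tool_rot: [[-0.292, 0.957, 0.001], [0.957, 0.292, -0.0], [-0.0, 0.001, -1.0]]
wrist_force: [-0.0, 1.0, 1.3]
width: 0.5
grasp_force: 0.6
```

```bash
python3 -m jog '[[[0,0,-0.05,0],[0,0,-0.1,0],[0,0,-0.15,0],[0,0,-0.15,0]]]'; python3 -m jog '[[[0,0,2,0],[0,0,5,0],[0,0,8,0],[-3,4,8,0],[-6,8,8,0],[-9,12,8,0],[-12,16,8,0],[-12,20,8,0],[-12,20,8,0],[-12,20,8,0]]]'; python3 - <<'E'
from h import *
ims=[]
for cam,sl in (("top",(slice(130,250),slice(320,416))),("side",(slice(130,290),slice(340,468)))):
    img,P=cloud(cam); ims.append(cv2.resize(img[sl],(400,500)))
    m=(img[...,2]>130)&(img[...,1]<70)&(np.abs(P[...,0]-545)<70)&(np.abs(P[...,1]+235)<40)&(P[...,2]>150); print(cam,m.sum(),P[m].mean(0).round(1) if m.any() else None)
    for n in ("clamp_tip","lid"): print(n,[(np.round(r["centre"],1).tolist(),round(r["conf"],2)) for r in robot.landmark_of(cam,n)[:2]])
cv2.imwrite("pics/a10.png",np.hstack(ims))
E
```

```text
clock: 33.2
ee_pos: [541.2, -234.0, 164.7]
tool_rot: [[-0.292, 0.957, 0.002], [0.957, 0.292, -0.001], [-0.001, 0.002, -1.0]]
wrist_force: [1.0, 0.3, 6.6]
width: 0.5
grasp_force: 2.3
clock: 34.2
ee_pos: [420.5, -33.5, 243.5]
tool_rot: [[-0.294, 0.956, 0.001], [0.956, 0.294, -0.001], [-0.001, 0.0, -1.0]]
wrist_force: [0.1, -0.9, -0.3]
width: 0.3
grasp_force: 0.0
top 43 [ 531.8 -237.8  164.7]
clamp_tip [([529.2, -236.3, 161.3], 0.77)]
lid [([192.6, 310.0, 1.9], 0.82), ([506.6, -250.2, 135.1], 0.59)]
side 15 [ 533.1 -241.7  161.9]
clamp_tip [([532.6, -235.0, 159.9], 0.45)]
lid [([194.5, 309.6, -1.1], 0.85), ([509.1, -246.4, 135.8], 0.79)]
```

View pics/a10.png

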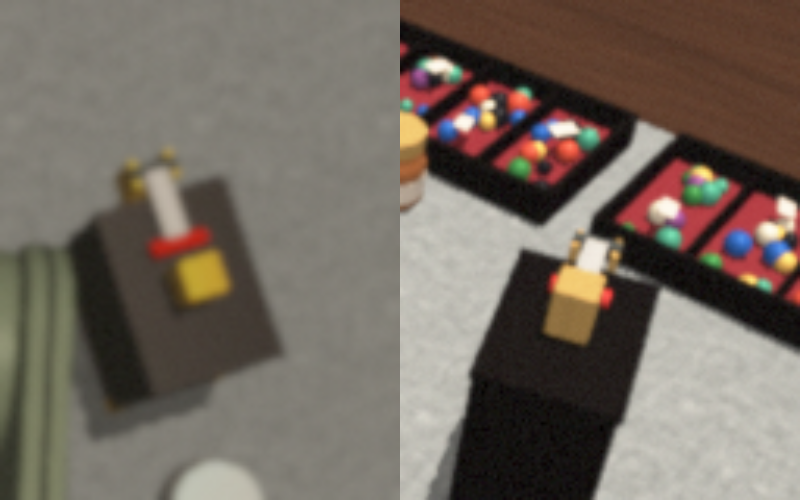

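The clamp lies flat over the lid: bar at crop px (182,242), tip height about 160.5 mm, and the press met a firm stop. The lid is still seated and the robot is clear of everything, so I hand in.

```bash
python3 -c "
from cell import robot
print(robot.job_done())"
```

```text
the job is handed in; nothing more can be done
None
```

I put both hung sticks (stick1 and stick2) in the case, set the lid on it and swung the clamp fully down; the job was handed in at about 34 s, and no verdict came back.

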